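# Unlock and open the counter cheese case

### The arm

A 6-joint arm with a two-finger parallel gripper is mounted at the origin on the work surface. World frame = base frame: x ahead of the robot, y to its left, z up, the work surface at z = 0. Lengths are in m, angles in rad, forces in N, time in s.
With the tool pointing down it reaches from about 0.25 to 0.775 m from the base axis. Payload 4 kg.
Tool frame: the origin (TCP) lies at the very end of the fingers, on their centre line; the grasp point (between the pads) lies robot.grip_point_offset behind it (robot.grip_point_offset is the distance from the TCP to the grasp point, in m); z points along the fingers, y is the line along which they close (so a half turn about z gives the same grasp; the last joint's range is limited). The gripper opens to 85 mm and grips with 20 to 120 N. Pads are 22 mm wide; open, the fingers measure 114 mm over their backs; the gripper's body (76 mm by 85 mm) begins 54 mm behind the grasp point. The pads swing forward as they close: fully open they stand 13 mm farther back than shut.
Start: joints at [-1.305, 0.087, 1.371, -0, 1.684, -0.103], TCP at [0.198, -0.513, 0.231] pointing down, gripper open.
Joint ranges: [-3.1, 3.1], [-0.76, 2.03], [0.27, 2.55], [-1.08, 4.22], [0.17, 2.65], [-2.57, 2.57]. Speed limits (rad/s): [2.79, 2.79, 3.14, 3.14, 3.14, 3.14].

### API

Orientations are given as a unit quaternion [x, y, z, w].
In Python, from bench import robot, snapshot, camera_info, job gives the robot as it stands.
- The arm moves only by the tool carry_out, never from a script. Its argument "rows" is a list of rows, each a list of 7 numbers: the shift along the tool's x, y, z each as a share of 120 mm, from -1 to 1, then the turn, a rotation vector about the tool's x, y, z each as a share of 90 degrees, from -1 to 1, then the opening, from 0 (shut) to 1 (fully open). A call has 1 to 12 rows; each row shifts and turns the commanded pose from where the row before left it, along the tool's axes as they then stand; what a row does not reach is not made up. A row lasts 1/12 s, in which the tool goes at most 41.7 mm and 7.16 degrees, less where a joint would pass 70% of its speed; a pose out of reach is approached as far as the arm can. A call with a number of a shift or a turn outside -1 to 1 is refused whole. A call with a gripper value outside its range is refused whole. The fingers move at their own pace and stop on an object; the grip force is fixed at half the most. Time passes only in rows, so rows that do not move let the fingers close. It gives the time, the measured TCP pose, the force, the opening and the grip force at its end, in the units of the state.
- robot.sense(): the state, without advancing time (a new reading comes with each control period).
- snapshot(name): name is "scene" or "side" or "wrist"; returns the picture (384x512x3 uint8, red, green, blue); there is no depth.
- camera_info(name): a dict with "camera_matrix" (3x3 intrinsics, pixels), "R" (3x3) and "t" (3): a world point X has camera coordinates R X + t. Camera axes: x right, y down, z forward; pixel columns grow to the right and rows downward; lengths in m; the calibration is good to about 2 mm. A picture is of the moment at which its call begins: read the wrist's pose just before it. camera_info takes no time and is no camera call; for the wrist camera it gives the pose at the moment of the call.
- job.hand_in(): hands the job in; it is judged then, once.
The state is a dict: "t": time; "qpos": joint angles; "qd": joint speeds; "tau": joint torques, N m; "position": TCP position; "ee_rot": TCP orientation; "force": force on the tool from outside, world axes, zero at the start; "ft_torque": the same for the moment, N m; "width": finger opening in m; "finger_force": force on a finger pad.
Only numpy, scipy, OpenCV 4.12 (cv2) and the standard library are available. Lean on these libraries where they do the work, as an engineer would, in place of code of your own. Each camera call takes 0.05 s, during which the arm holds its last target. There are 200 camera calls.

### The job

Open the cheese case on the counter: turn the red keeper lever fully aside, then swing the blue latch bar that it was blocking out to its stop, then slide the glass lid fully open. The keeper turns fully to one side only, left or right, and you cannot see which: feel for it gently and never force a part that is blocked. Do not disturb the jars, tin, cheese, bowl and mill standing around.

Things in the scene. Friction and masses are not known exactly. Their poses are not given: they have to be found in the camera images.
- case: White cheese case with an aluminium top deck, 280 (x) x 350 (y) x 95 mm high, fixed; origin at the centre of its underside, on the counter. Its x axis points from its front (the keeper's side) to its rear, y to its left, z up. The deck top is 95 mm above the origin. The cheeses lie in a well at the left rear, under the glass lid.
- keeper (a joint): Red keeper lever, 18 mm wide, 88 mm from pivot to tip. 0: points to case +x, its tip 2 mm from the blue bar's side, which it blocks. Positive: turns left (to case +y); range -1.4 to 1.4, but a hidden stop under the deck, left or right by chance, holds it at about 0.17 rad on that side; the other side is free to the end. Turns on about 3 N at its peg, stays where left; at a stop the force climbs steeply.
- keeper_peg (a point): Half-way up the round red finger peg on the keeper, 16 mm in diameter and 46 mm tall, upright, 50 mm from the keeper's pivot. The point is 23 mm below the peg's top; the peg's foot is on the lever, 18 mm above the deck; the peg's top is 64 mm above the deck.
- keeper_pivot (a point): On the keeper's upright pivot axis, on top of its dark hub (32 mm in diameter), 24 mm above the deck; fixed to the case.
- bar (a joint): Blue swing bar, 18 mm wide, 151 mm from pivot to tip. 0: points to case +y and its tip props the dark lug on the lid's front edge, so that the lid cannot slide. Positive: the tip swings to the case's front (-x), over where the keeper's tip was; stop at 0.5 rad. Takes about 3 N at its peg, stays where left.
- bar_peg (a point): Half-way up the round blue finger peg on the bar: upright, 16 mm in diameter, 44 mm tall, 122 mm from the bar's pivot. Its foot is 20 mm and its top 64 mm above the deck. With all shut, the lid's lug (15 mm wide, as tall as 30 mm above the deck) begins 32 mm from the peg's axis, to case +y.
- bar_pivot (a point): On the bar's upright pivot axis, on top of its dark hub (34 mm in diameter), 26 mm above the deck; fixed to the case.
- lid (a joint): How far the glass lid has slid (m): 0 shut, 0.10 fully open against its stop. It slides towards the case's -y (right) on about 3 N. It stays where it is left. The glass is 125 mm (x) by 150 mm (y), its top with the steel frame 13 mm above the deck.
- lid_handle (a point): Centre of the dark upright push bar on the lid: 80 mm along the case's x, 12 mm thick along y, 36 mm tall; the point is half-way up, 18 mm below its top, 27 mm above the deck.
- mustard_jar: Small jar with a yellow cap, 52 mm in diameter, 85 mm tall, loose on the deck at the case's right rear, clear of the opened lid; origin at the centre of its underside. Leave it.
- olive_jar: Jar with a green cap, 68 mm in diameter, 110 mm tall, loose on the counter left of the case; origin at the centre of its underside. Leave it.
- tuna_tin: Tin, 80 mm in diameter, 45 mm tall, loose on the counter left of the case; origin at the centre of its underside. Leave it.
- cheese_block: Pale cheese block with a paper band, 110 x 70 x 50 mm, loose on the counter right of the case; origin at the centre of its underside. Leave it.
- taster_bowl: Terracotta bowl, 100 mm in diameter, 45 mm tall, loose on the counter right of the case; origin at the centre of its underside. Leave it.
- pepper_mill: Wooden pepper mill, 56 mm in diameter, 150 mm tall, loose on the counter left of the case; origin at the centre of its underside. Leave it.

How it is judged:
On the way, in this order (a step that is already met when the one before it is completed fails the run):
1. the red keeper is turned aside by more than 57 degrees ((value of joint keeper above 1 rad or value of joint keeper below -1 rad)), for 0.1 s.
2. then the blue bar is swung out past 0.38 rad ((value of joint keeper above 1 rad or value of joint keeper below -1 rad) and value of joint bar above 0.38 rad), for 0.1 s.
3. then the glass lid is slid open (all of step 2 and value of joint lid above 0.092 m), for 0.1 s.
At the end, for the whole second after the job is handed in: The keeper stands more than 1.0 rad (57 degrees) to either side, the bar is beyond 0.38 rad, the lid is open by more than 92 mm of its 100 mm and at rest, and every loose thing stands within 30 mm of where it was (all of step 3 and velocity of joint lid between -0.005 and 0.005 m/s and distance of each of mustard_jar, olive_jar, tuna_tin, cheese_block, taster_bowl, pepper_mill from where it was at the start of the episode below 0.03 m); the robot touches nothing.
It fails at once if a part of the case was forced (more than 40 N from the robot on the keeper, the bar or the lid) (contact force between any of the fingers, the arm and keeper above 40 N or contact force between any of the fingers, the arm and bar above 40 N or contact force between any of the fingers, the arm and lid above 40 N).
It fails at once if a loose bystander was moved by more than 30 mm or tipped (distance of any of mustard_jar, olive_jar, tuna_tin, cheese_block, taster_bowl, pepper_mill from where it was at the start of the episode above 0.03 m or angle between any of mustard_jar, olive_jar, tuna_tin, cheese_block, taster_bowl, pepper_mill's own z axis and vertical above 0.4 rad).
It also fails if it takes over 70 s, if anything falls off the work surface, if the arm or the gripper's body presses on something with over 40 N, if the wrist force passes 120 N, or if a joint passes its speed limit or range.

## Working session

There is one attempt and no reset: what is moved stays moved. The work goes in short steps, Python scripts to look and compute and a tool call to move; the robot and the scene stay as the last step left them, time stands still between calls to the robot, and variables do not carry over. Pictures are saved under pics/ and viewed, at most 10 in all, crops included, and the job is handed in when it is done.

Besides the shell and the picture viewer there is one more tool, called after "Emit:" in YAML: its name, and indented under it one key for each argument. carry_out: Moves the arm, as the interface text tells. Its arguments: {"type":"object","properties":{"rows":{"type":"array"}},"required":["rows"]}

```bash
mkdir -p pics; python3 - <<'E'
from bench import robot,snapshot,camera_info
import cv2,numpy as np
s=robot.sense();print(s)
for n in("scene","side"):
    p=snapshot(n);cv2.imwrite(f"pics/{n}0.png",p[:,:,::-1]);print(n,camera_info(n))
a=[cv2.imread(f"pics/{n}0.png") for n in("scene","side")]
print(robot.grip_point_offset)
E
```

```text
{'t': 0.0, 'qpos': array([-1.30510417e+00,  8.79604853e-02,  1.37228566e+00, -1.51126990e-05,
        1.68359678e+00, -1.03098630e-01]), 'qd': array([-0.00033569, -0.00136675, -0.00145236,  0.0012205 , -0.00088116,
        0.00081604]), 'tau': array([-4.64074492e-04, -3.51868486e+01, -3.13271677e+01, -2.04208523e-04,
        1.08691570e-02,  4.16608998e-06]), 'position': array([ 0.19812639, -0.51253197,  0.2301202 ]), 'ee_rot': array([ 9.83046818e-01,  1.83351266e-01, -9.88536284e-05, -1.12080963e-03]), 'force': array([-0.19638874, -0.46361563, -0.05145362]), 'ft_torque': array([-0.00250492,  0.03718654,  0.03096035]), 'finger_force': 0.0, 'width': 0.08569130817782161}
scene {'camera_matrix': array([[448.37927983,   0.        , 258.73152815],
       [  0.        , 448.37927983, 196.03739324],
       [  0.        ,   0.        ,   1.        ]]), 'R': array([[ 0.7519928 ,  0.65887626,  0.01972069],
       [ 0.41260784, -0.44716719, -0.79359705],
       [-0.51406381,  0.60491617, -0.60812402]]), 't': array([-0.43134386, -0.13124116,  1.53048381])}
side {'camera_matrix': array([[361.44907461,   0.        , 254.3501058 ],
       [  0.        , 361.44907461, 191.51392658],
       [  0.        ,   0.        ,   1.        ]]), 'R': array([[-0.96129389, -0.27531137,  0.0108493 ],
       [-0.22127023,  0.74793942, -0.62580038],
       [ 0.16417534, -0.6039787 , -0.7799078 ]]), 't': array([0.57237567, 0.16549932, 0.98189362])}
0.0187
```

View pics/scene0.png

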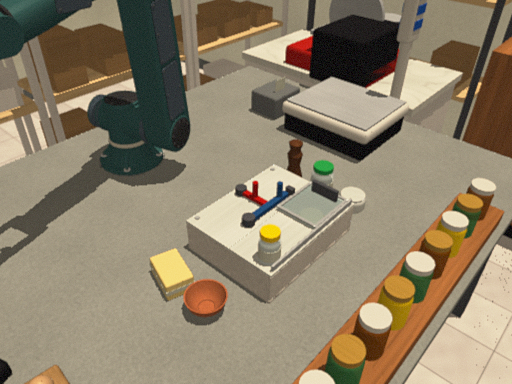

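View pics/side0.png

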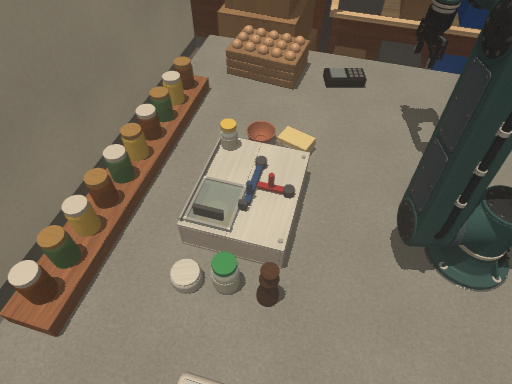

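The scene view shows the keeper hub at about (240,189) with its red peg at (255,187), the bar hub at (248,219) with its blue peg at (280,188), and the handle at (322,190). The side view shows the hubs at (289,190) and (261,160), and the handle at (208,210). Next I'll measure with masks and enlarge the crops.

```bash
cat > h.py <<'E'
import cv2,numpy as np
from bench import camera_info
def ray(n,uv):
    c=camera_info(n);R,t=c["R"],c["t"]
    return -R.T@t, R.T@np.linalg.inv(c["camera_matrix"])@np.array([*uv,1.])
def plane(n,uv,z):
    o,d=ray(n,uv);return o+d*(z-o[2])/d[2]
def tri(a,b):
    A=np.zeros((3,3));B=np.zeros(3)
    for n,uv in(("scene",a),("side",b)):
        o,d=ray(n,uv);d/=np.linalg.norm(d);P=np.eye(3)-np.outer(d,d);A+=P;B+=P@o
    return np.linalg.solve(A,B)
def proj(n,X):
    c=camera_info(n);p=c["camera_matrix"]@(c["R"]@X+c["t"]);return p[:2]/p[2]
E
python3 - <<'E'
from h import *
out=[]
for n,(x,y) in (("scene",(222,160)),("side",(185,135))):
    im=cv2.imread(f"pics/{n}0.png")[y:y+85,x:x+130]
    hsv=cv2.cvtColor(im,cv2.COLOR_BGR2HSV);H,S,V=cv2.split(hsv)
    for k,m in(("red",((H<8)|(H>172))&(S>150)),("blue",(H>100)&(H<125)&(S>130)),("dark",V<75)):
        nn,l,st,c=cv2.connectedComponentsWithStats(m.astype(np.uint8))
        for i in range(1,nn):
            if st[i,4]>12:print(n,k,st[i,:2]+[x,y],st[i,2:],c[i]+[x,y])
    out.append(cv2.resize(im,None,fx=4.5,fy=4.5,interpolation=cv2.INTER_NEAREST)[:, :585])
o=np.vstack([cv2.resize(i,(458,300),interpolation=cv2.INTER_NEAREST) for i in out]);cv2.imwrite("pics/c.png",o)
E
```

```text
scene red [242 181] [ 25  24 217] [254.09677419 194.44239631]
scene blue [254 182] [ 34  38 308] [271.51623377 201.83441558]
scene dark [288 160] [ 14  16 156] [294.45512821 166.45512821]
scene dark [312 181] [ 26  21 257] [324.48249027 191.29571984]
scene dark [276 185] [ 6 12 53] [279.16981132 190.83018868]
scene dark [236 188] [10  8 46] [239.36956522 191.73913043]
scene dark [242 188] [ 53  39 200] [265.08 210.37]
side red [269 173] [ 5  4 16] [271.  174.5]
side red [257 182] [26  9 92] [269.35869565 186.14130435]
side dark [258 163] [ 8  6 20] [262.75 165.25]
side dark [247 185] [ 8 11 60] [249.8        189.91666667]
side dark [284 192] [10  6 35] [287.91428571 194.54285714]
side dark [238 202] [12  8 50] [242.92 205.9 ]
side dark [193 207] [ 30  13 198] [207.72222222 213.31818182]
```

View pics/c.png

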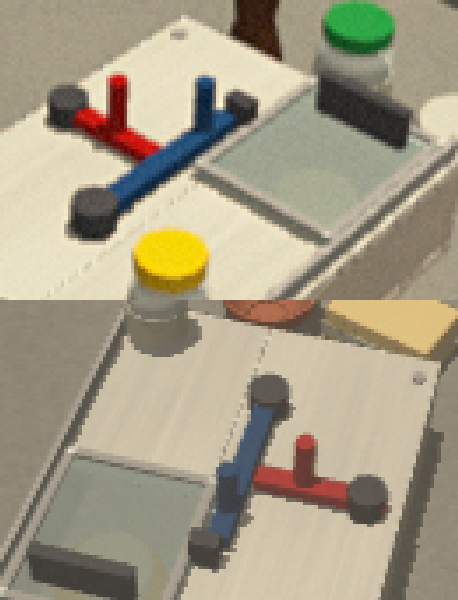

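Upper crop (scene), in full-image pixels: keeper hub top (241.6,187), red peg top (255.5,182), blue peg top (280,182.7), bar hub top (248.4,216.4), and handle top from (312,181) to (338,190.6). Lower crop (side): keeper hub top (289.5,187.4), red peg top (272,174), blue peg top (249.7,181.7), bar hub top (261.4,158.2), and handle top from (193.5,204.4) to (224,211.5).

```bash
python3 - <<'E'
from h import *
np.set_printoptions(precision=4,suppress=True)
for k,a,b,z in(("kp",(241.6,187),(289.5,187.4),.119),("rpeg",(255.5,182.1),(271.9,174.1),.159),("bpeg",(280.2,182.7),(249.7,181.7),.159),("bp",(248.4,216.4),(261.4,158.2),.121),("hA",(312.3,181),(223.9,211.5),.14),("hB",(338.1,190.6),(193.5,204.4),.14)):
    print(k,tri(a,b),plane("scene",a,z)[:2],plane("side",b,z)[:2])
E
```

```text
kp [0.4975 0.0111 0.1185] [0.4997 0.0108] [0.4962 0.0104]
rpeg [0.5468 0.0122 0.1578] [0.5486 0.0111] [0.5461 0.0128]
bpeg [0.5952 0.0536 0.1577] [0.5972 0.0525] [0.5941 0.054 ]
bp [ 0.5967 -0.0698  0.1211] [ 0.5974 -0.0695] [ 0.5961 -0.0704]
hA [0.6345 0.145  0.1341] [0.6395 0.1382] [0.6322 0.1485]
hB [0.713  0.1493 0.1392] [0.7144 0.1489] [0.7118 0.1493]
```

All heights match the given sizes, and the case yaw is about +1°. I'll turn the tool to yaw 1° and fly above the red peg, with the fingers half open so they straddle it.

Emit:
carry_out:
  rows:
    - [0,0,0,0,0,0.074,0.5]
    - [0,0,0,0,0,0.074,0.5]
    - [0,0,0,0,0,0.074,0.5]
    - [0.166,-0.24,0,0,0,0,0.5]
    - [0.166,-0.24,0,0,0,0,0.5]
    - [0.166,-0.24,0,0,0,0,0.5]
    - [0.166,-0.24,0,0,0,0,0.5]
    - [0.166,-0.24,0,0,0,0,0.5]
    - [0.166,-0.24,0,0,0,0,0.5]
    - [0.166,-0.24,0,0,0,0,0.5]
    - [0.166,-0.24,0,0,0,0,0.5]
    - [0.166,-0.24,0,0,0,0,0.5]

```text
t: 1.1
position: [0.3727, -0.2486, 0.2309]
ee_rot: [1.0, 0.01, -0.0, -0.0]
force: [0.4, 0.3, 0.7]
width: 0.0429
finger_force: 0.0
```

Emit:
carry_out:
  rows:
    - [0.166,-0.24,0,0,0,0,0.5]
    - [0.166,-0.24,0,0,0,0,0.5]
    - [0.166,-0.24,0,0,0,0,0.5]
    - [0.166,-0.24,0,0,0,0,0.5]
    - [0.166,-0.24,0,0,0,0,0.5]
    - [0.166,-0.24,0,0,0,0,0.5]
    - [0.166,-0.24,0,0,0,0,0.5]
    - [0.166,-0.24,0,0,0,0,0.5]
    - [0.166,-0.24,0,0,0,0,0.5]
    - [0,0,0,0,0,0,0.5]
    - [0,0,0,0,0,0,0.5]

```text
t: 2.02
position: [0.5464, 0.0139, 0.2301]
ee_rot: [1.0, 0.012, -0.001, 0.0]
force: [-0.5, -0.1, -0.8]
width: 0.0423
finger_force: 0.0
```

```bash
python3 - <<'E'
from h import *
from bench import *
s=robot.sense();print(s['t'],s['position'],s['ee_rot'],s['force'],s['width'],s['qpos'])
c=camera_info("wrist");cv2.imwrite("pics/w1.png",snapshot("wrist")[:,:,::-1])
for X in((.547,.0122,.159),(.595,.0536,.159)):print(proj("wrist",np.array(X)))
print(-c["R"].T@c["t"])
E
```

```text
2.0167 [0.54641115 0.01385125 0.23009704] [ 9.99931221e-01  1.16659998e-02 -1.20135290e-03  1.16474117e-04] [-0.45286805 -0.13081889 -0.76401998] 0.04225318802542329 [-7.81262961e-02  8.16019741e-02  1.37916606e+00 -4.50306345e-04
  1.68319675e+00  1.46928751e+00]
[256.59629759 196.66313189]
[203.89367348 136.00854644]
[0.61830129 0.01575268 0.3728175 ]
```

View pics/w1.png

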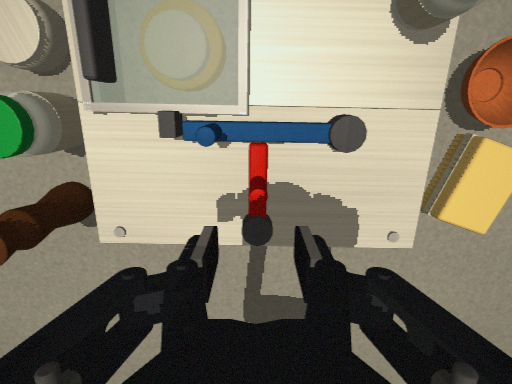

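The wrist view shows the red peg at (257,195) and the blue peg top at (206,135). Both are within 2 px of my projections, and the fingers are centred on the red peg. I'll descend around it.

Emit:
carry_out:
  rows:
    - [0,0.01,0.22,0,0,0,0.5]
    - [0,0,0.22,0,0,0,0.5]
    - [0,0,0.22,0,0,0,0.5]
    - [0,0,0.21,0,0,0,0.5]
    - [0,0,0,0,0,0,0.5]
    - [0,0,0,0,0,0,0.5]

```text
t: 2.57
position: [0.5447, 0.0101, 0.1256]
ee_rot: [1.0, 0.009, -0.002, 0.0]
force: [0.4, 0.2, -0.4]
width: 0.043
finger_force: 0.0
```

Emit:
carry_out:
  rows:
    - [0,-0.08,0,0,0,0,0.5]
    - [0,0,0,0,0,0,0.5]
    - [0,0,0,0,0,0,0.5]

```text
t: 2.82
position: [0.5474, 0.0211, 0.1294]
ee_rot: [1.0, 0.01, 0.002, 0.0]
force: [0.3, -0.1, 0.0]
width: 0.0422
finger_force: 0.0
```

Emit:
carry_out:
  rows:
    - [0,-0.03,0,0,0,0,0.5]
    - [0,0,0,0,0,0,0.5]

```text
t: 2.98
position: [0.5467, 0.025, 0.1281]
ee_rot: [1.0, 0.01, 0.001, -0.0]
force: [-0.3, 0.3, -0.4]
width: 0.043
finger_force: 0.0
```

Emit:
carry_out:
  rows:
    - [0,-0.03,0,0,0,0,0.5]
    - [0,0,0,0,0,0,0.5]

```text
t: 3.15
position: [0.5468, 0.0277, 0.1277]
ee_rot: [1.0, 0.01, 0.001, 0.001]
force: [1.6, -2.2, 1.5]
width: 0.0424
finger_force: 1.0
```

Emit:
carry_out:
  rows:
    - [0,-0.02,0,0,0,0,0.5]
    - [0,0,0,0,0,0,0.5]

```text
t: 3.32
position: [0.5468, 0.0302, 0.1277]
ee_rot: [1.0, 0.01, 0.001, 0.001]
force: [1.9, -3.8, 2.0]
width: 0.0426
finger_force: 1.5
```

Emit:
carry_out:
  rows:
    - [0,-0.02,0,0,0,0,0.5]
    - [0,0,0,0,0,0,0.5]

```text
t: 3.48
position: [0.5463, 0.0329, 0.1273]
ee_rot: [1.0, 0.01, 0.001, 0.0]
force: [2.0, -2.7, 1.6]
width: 0.0424
finger_force: 1.5
```

Emit:
carry_out:
  rows:
    - [0,-0.02,0,0,0,0,0.5]
    - [0,0,0,0,0,0,0.5]

```text
t: 3.65
position: [0.5463, 0.0336, 0.1272]
ee_rot: [1.0, 0.01, 0.0, 0.002]
force: [2.4, -7.4, 2.8]
width: 0.0428
finger_force: 3.8
```

Emit:
carry_out:
  rows:
    - [0,-0.01,0,0,0,0,0.5]
    - [0,0,0,0,0,0,0.5]

```text
t: 3.82
position: [0.5463, 0.0336, 0.1271]
ee_rot: [1.0, 0.009, 0.0, 0.003]
force: [2.1, -9.6, 2.2]
width: 0.0426
finger_force: 5.1
```

Left is blocked: the position sticks at y = 0.0336 while the force climbs. So the right side is free. I'll back off and push right.

Emit:
carry_out:
  rows:
    - [0,0.08,0,0,0,0,0.5]
    - [0,0.08,0,0,0,0,0.5]
    - [0,0.06,0,0,0,0,0.5]
    - [0,0.04,0,0,0,0,0.5]
    - [0,0.04,0,0,0,0,0.5]
    - [0,0,0,0,0,0,0.5]
    - [0,0,0,0,0,0,0.5]

```text
t: 4.4
position: [0.5464, 0.0007, 0.1265]
ee_rot: [1.0, 0.01, -0.0, -0.0]
force: [0.6, 1.9, -1.0]
width: 0.0434
finger_force: 0.9
```

Emit:
carry_out:
  rows:
    - [-0.013,0.042,0,0,0,0.0637,0.5]
    - [-0.013,0.042,0,0,0,0.0637,0.5]
    - [-0.013,0.042,0,0,0,0.0637,0.5]
    - [0,0,0,0,0,0,0.5]

```text
t: 4.73
position: [0.5407, -0.014, 0.1267]
ee_rot: [0.99, -0.14, 0.0, -0.0]
force: [2.5, 1.7, -1.9]
width: 0.0427
finger_force: 1.1
```

Emit:
carry_out:
  rows:
    - [-0.013,0.042,0,0,0,0.0637,0.5]
    - [-0.013,0.042,0,0,0,0.0637,0.5]
    - [-0.013,0.042,0,0,0,0.0637,0.5]
    - [-0.013,0.042,0,0,0,0.0637,0.5]
    - [-0.013,0.042,0,0,0,0.0637,0.5]
    - [-0.013,0.042,0,0,0,0.0637,0.5]
    - [0,0,0,0,0,0,0.5]

```text
t: 5.32
position: [0.5174, -0.0354, 0.1268]
ee_rot: [0.905, -0.426, 0.0, 0.0]
force: [0.5, 0.2, -0.4]
width: 0.0427
finger_force: 0.6
```

```bash
python3 - <<'E'
from bench import *
s=robot.sense();print(s['t'],s['position'],s['ee_rot'],s['force'],s['qpos'])
E
```

```text
5.3167 [ 0.51741414 -0.03538157  0.12684171] [ 9.04808444e-01 -4.25818708e-01  1.25062925e-04  3.02957593e-04] [ 0.51352869  0.19581505 -0.43535967] [-1.77218756e-01  6.23156042e-02  1.60641509e+00 -6.53213577e-04
  1.47277776e+00  2.27337459e+00]
```

Emit:
carry_out:
  rows:
    - [-0.013,0.042,0,0,0,0.0637,0.5]
    - [-0.013,0.042,0,0,0,0.0637,0.5]
    - [-0.003,0.045,0,0,0,0,0.5]
    - [-0.007,0.045,0,0,0,0,0.5]
    - [0,0,0,0,0,0,0.5]

```text
t: 5.73
position: [0.4974, -0.0436, 0.1273]
ee_rot: [0.859, -0.512, 0.001, 0.001]
force: [0.5, 1.1, 0.1]
width: 0.0427
finger_force: 0.4
```

```bash
python3 - <<'E'
from bench import *
import cv2
s=robot.sense();print(s['t'],s['position'],s['ee_rot'],s['force'],s['qpos'])
cv2.imwrite("pics/s2.png",cv2.resize(snapshot("side")[120:230,180:320,::-1],None,fx=4,fy=4))
E
```

```text
5.7333 [ 0.49743912 -0.04357386  0.12725463] [ 8.58752676e-01 -5.12389526e-01  6.29543691e-04  6.46557935e-04] [0.48174204 1.08125305 0.07640008] [-1.99894230e-01  1.89248692e-02  1.65058250e+00 -1.64565414e-03
  1.47132648e+00  2.44699547e+00]
```

View pics/s2.png

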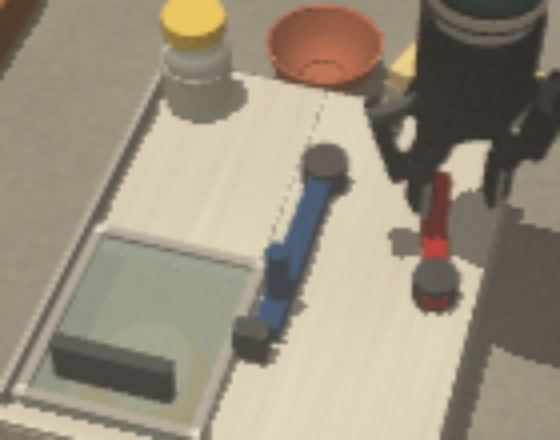

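The side view shows the red lever swung far aside to the right. Its hub is at crop (435,280), and the lever and peg point up towards (440,180). I'll lift, turn back to yaw 1°, shut the fingers and go behind the blue peg.

Emit:
carry_out:
  rows:
    - [0,0,-0.24,0,0,0,0.5]
    - [0,0,-0.24,0,0,0,0.5]
    - [0,0,-0.22,0,0,0,0.5]
    - [0,0,0,0,0,-0.0773,0.2]
    - [0,0,0,0,0,-0.0773,0]
    - [0,0,0,0,0,-0.0773,0]
    - [0,0,0,0,0,-0.0773,0]
    - [0,0,0,0,0,-0.0773,0]
    - [0,0,0,0,0,-0.0773,0]
    - [0,0,0,0,0,-0.0773,0]
    - [0,0,0,0,0,-0.0773,0]
    - [0,0,0,0,0,-0.0773,0]

```text
t: 6.78
position: [0.497, -0.043, 0.211]
ee_rot: [1.0, 0.011, -0.001, 0.0]
force: [-0.2, -0.5, -0.8]
width: -0.0002
finger_force: 0.0
```

Emit:
carry_out:
  rows:
    - [0.217,-0.16,0,0,0,0,0]
    - [0.217,-0.16,0,0,0,0,0]
    - [0.217,-0.16,0,0,0,0,0]
    - [0.217,-0.16,0,0,0,0,0]
    - [0.217,-0.16,0,0,0,0,0]
    - [0,0,0,0,0,0,0]
    - [0,0,0,0,0,0,0]

```text
t: 7.37
position: [0.6267, 0.0556, 0.2093]
ee_rot: [1.0, 0.008, -0.002, 0.001]
force: [0.4, -1.0, -0.0]
width: 0.0003
finger_force: 0.0
```

```bash
python3 - <<'E'
from bench import *
import cv2
s=robot.sense();print(s['t'],s['position'],s['ee_rot'],s['force'],s['width'])
cv2.imwrite("pics/w3.png",snapshot("wrist")[:,:,::-1])
E
```

```text
7.3667 [0.62669478 0.0555544  0.20933983] [ 9.99964171e-01  8.20614574e-03 -2.01651006e-03  5.00277473e-04] [ 0.3910644  -1.01340625 -0.02397539] 0.0002538609257429477
```

View pics/w3.png

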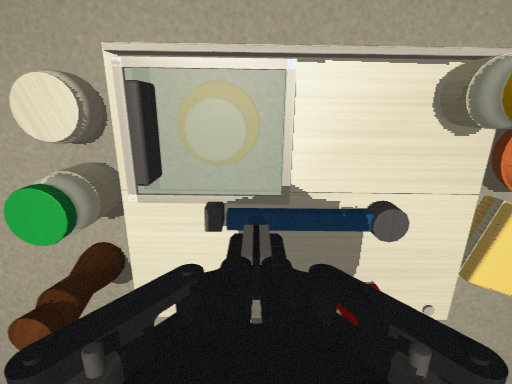

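In the wrist view the shut fingers at (257,235) hide the blue peg, standing behind it as planned. The lug is at (214,217) and the red lever is off to the right. I'll descend and push towards the front.

Emit:
carry_out:
  rows:
    - [0,0,0.23,0,0,0,0]
    - [0,0,0.23,0,0,0,0]
    - [0,0,0.21,0,0,0,0]
    - [0,0,0,0,0,0,0]
    - [0,0,0,0,0,0,0]

```text
t: 7.83
position: [0.6248, 0.0538, 0.1295]
ee_rot: [1.0, 0.006, -0.002, 0.0]
force: [0.6, 0.0, 1.0]
width: 0.0004
finger_force: 0.0
```

Emit:
carry_out:
  rows:
    - [-0.05,0,0,0,0,0,0]
    - [-0.05,0,0,0,0,0,0]
    - [-0.05,0,0,0,0,0,0]
    - [-0.03,0,0,0,0,0,0]
    - [0,0,0,0,0,0,0]

```text
t: 8.25
position: [0.6056, 0.0545, 0.133]
ee_rot: [1.0, 0.006, 0.002, 0.0]
force: [2.2, -1.3, 1.9]
width: -0.0
finger_force: 0.9
```

Emit:
carry_out:
  rows:
    - [-0.05,0.005,0,0,0,0,0]
    - [-0.05,0.008,0,0,0,0,0]
    - [-0.05,0.012,0,0,0,0,0]
    - [-0.05,0.015,0,0,0,0,0]
    - [-0.05,0.018,0,0,0,0,0]
    - [0,0,0,0,0,0,0]

```text
t: 8.75
position: [0.5733, 0.0468, 0.1299]
ee_rot: [1.0, 0.006, -0.001, 0.0]
force: [0.7, 0.7, -1.3]
width: -0.0002
finger_force: 0.0
```

Emit:
carry_out:
  rows:
    - [-0.05,0.022,0,0,0,0,0]
    - [-0.05,0.025,0,0,0,0,0]
    - [0,0,0,0,0,0,0]

```text
t: 9.0
position: [0.5616, 0.0408, 0.1298]
ee_rot: [1.0, 0.006, -0.001, 0.0]
force: [-0.4, 0.5, -0.0]
width: 0.0001
finger_force: 0.0
```

Emit:
carry_out:
  rows:
    - [-0.03,0.015,0,0,0,0,0]
    - [0,0,0,0,0,0,0]

```text
t: 9.17
position: [0.5588, 0.0391, 0.13]
ee_rot: [1.0, 0.006, -0.001, 0.0]
force: [0.4, 1.0, -0.2]
width: -0.0004
finger_force: 0.2
```

Emit:
carry_out:
  rows:
    - [-0.03,0.012,0,0,0,0,0]
    - [0,0,0,0,0,0,0]

```text
t: 9.33
position: [0.5567, 0.038, 0.1303]
ee_rot: [1.0, 0.006, 0.001, -0.0]
force: [5.3, 1.8, -3.3]
width: -0.0003
finger_force: 2.4
```

```bash
python3 - <<'E'
from bench import *
import cv2
cv2.imwrite("pics/s4.png",cv2.resize(snapshot("scene")[150:260,190:360,::-1],None,fx=4,fy=4))
E
```

```text
(no output)
```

View pics/s4.png

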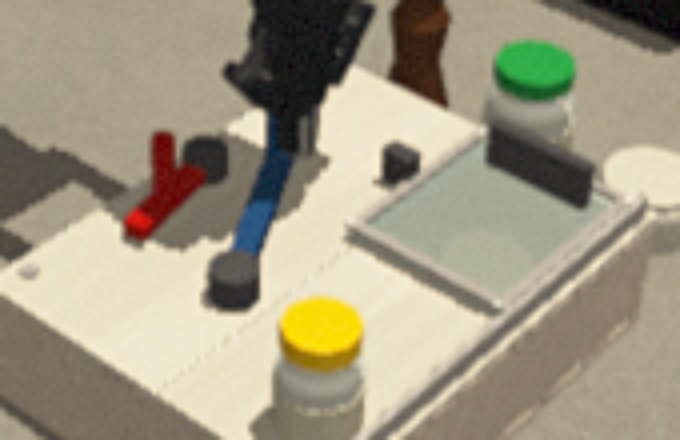

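The scene view shows the keeper folded to the right with its tip at crop (140,220). The bar is swung forward from its hub (233,280) to (285,130), and the lug at (400,163) is free. I'll back off, lift and go to the left of the handle.

Emit:
carry_out:
  rows:
    - [0.06,0,0,0,0,0,0]
    - [0,0,-0.24,0,0,0,0]
    - [0,0,-0.24,0,0,0,0]
    - [0,0,-0.22,0,0,0,0]
    - [0.188,-0.242,0,0,0,0,0]
    - [0.188,-0.242,0,0,0,0,0]
    - [0.188,-0.242,0,0,0,0,0]
    - [0.188,-0.242,0,0,0,0,0]
    - [0.188,-0.242,0,0,0,0,0]
    - [0,0,0,0,0,0,0]
    - [0,0,0,0,0,0,0]

```text
t: 10.3
position: [0.6743, 0.1859, 0.2115]
ee_rot: [1.0, 0.007, -0.003, 0.001]
force: [0.5, -0.3, -0.3]
width: -0.0
finger_force: 0.0
```

```bash
python3 - <<'E'
from h import *
from bench import *
s=robot.sense();print(s['t'],s['position'],s['ee_rot'],s['force'],s['width'])
im=snapshot("wrist");cv2.imwrite("pics/w5.png",im[:,:,::-1])
for X in((.6345,.145,.14),(.713,.149,.14)):print(proj("wrist",np.array(X)))
E
```

```text
10.3 [0.67429722 0.18588884 0.21146262] [ 0.99997     0.00722909 -0.00259123  0.00101195] [ 0.50553364 -0.25126287 -0.27311679] -4.562652458214095e-05
[301.218145   241.10471805]
[302.14321339 150.36037348]
```

View pics/w5.png

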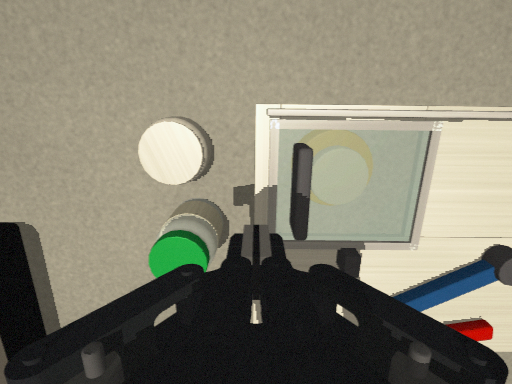

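The wrist view shows the handle top from (300,145) to (300,238), matching my projections. The fingers are to its left, and the jar's green cap at (180,255) is well clear. I'll descend and push right.

Emit:
carry_out:
  rows:
    - [0,0,0.26,0,0,0,0]
    - [0,0,0.26,0,0,0,0]
    - [0,0,0.25,0,0,0,0]
    - [0,0,0,0,0,0,0]
    - [0,0,0,0,0,0,0]

```text
t: 10.77
position: [0.6725, 0.183, 0.1205]
ee_rot: [1.0, 0.005, -0.003, 0.001]
force: [-0.2, 0.2, 0.1]
width: -0.0001
finger_force: 0.0
```

Emit:
carry_out:
  rows:
    - [0,0.05,0,0,0,0,0]
    - [0,0.05,0,0,0,0,0]
    - [0,0.05,0,0,0,0,0]
    - [0,0.05,0,0,0,0,0]
    - [0,0.05,0,0,0,0,0]
    - [0,0,0,0,0,0,0]

```text
t: 11.27
position: [0.6755, 0.1535, 0.1238]
ee_rot: [1.0, 0.006, 0.001, 0.0]
force: [0.5, 1.0, -0.2]
width: -0.0005
finger_force: 0.1
```

Emit:
carry_out:
  rows:
    - [0,0.06,0,0,0,0,0]
    - [0,0.06,0,0,0,0,0]
    - [0,0.06,0,0,0,0,0]
    - [0,0.06,0,0,0,0,0]
    - [0,0.06,0,0,0,0,0]
    - [0,0.06,0,0,0,0,0]
    - [0,0.06,0,0,0,0,0]
    - [0,0.06,0,0,0,0,0]
    - [0,0.06,0,0,0,0,0]
    - [0,0,0,0,0,0,0]

```text
t: 12.1
position: [0.6753, 0.0876, 0.1217]
ee_rot: [1.0, 0.005, -0.0, 0.001]
force: [0.4, -0.3, 0.0]
width: -0.0001
finger_force: 0.0
```

Emit:
carry_out:
  rows:
    - [0,0.04,0,0,0,0,0]
    - [0,0.04,0,0,0,0,0]
    - [0,0,0,0,0,0,0]

```text
t: 12.35
position: [0.6753, 0.0793, 0.1215]
ee_rot: [1.0, 0.006, -0.001, 0.001]
force: [-0.2, 1.3, -0.4]
width: 0.0003
finger_force: 0.2
```

Emit:
carry_out:
  rows:
    - [0,0.03,0,0,0,0,0]
    - [0,0,0,0,0,0,0]

```text
t: 12.52
position: [0.6754, 0.0763, 0.1215]
ee_rot: [1.0, 0.006, -0.001, 0.0]
force: [-0.7, 0.7, -1.0]
width: 0.0003
finger_force: 0.6
```

Emit:
carry_out:
  rows:
    - [0,0.03,0,0,0,0,0]
    - [0,0,0,0,0,0,0]

```text
t: 12.68
position: [0.6754, 0.0728, 0.1215]
ee_rot: [1.0, 0.006, -0.001, 0.0]
force: [-0.3, 2.4, -1.0]
width: -0.0001
finger_force: 0.8
```

Emit:
carry_out:
  rows:
    - [0,0.03,0,0,0,0,0]
    - [0,0,0,0,0,0,0]

```text
t: 12.85
position: [0.6754, 0.069, 0.1215]
ee_rot: [1.0, 0.006, -0.001, 0.0]
force: [-1.2, 2.0, -0.8]
width: 0.0004
finger_force: 0.9
```

Emit:
carry_out:
  rows:
    - [0,0.02,0,0,0,0,0]
    - [0,0,0,0,0,0,0]

```text
t: 13.02
position: [0.6754, 0.0668, 0.1216]
ee_rot: [1.0, 0.006, -0.001, 0.0]
force: [-0.2, 2.8, -2.2]
width: 0.0001
finger_force: 1.0
```

Emit:
carry_out:
  rows:
    - [0,0.02,0,0,0,0,0]
    - [0,0,0,0,0,0,0]

```text
t: 13.18
position: [0.6755, 0.0667, 0.1217]
ee_rot: [1.0, 0.007, -0.0, -0.002]
force: [-1.2, 6.8, -2.4]
width: 0.0001
finger_force: 3.5
```

Emit:
carry_out:
  rows:
    - [0,0.02,0,0,0,0,0]
    - [0,0,0,0,0,0,0]

```text
t: 13.35
position: [0.6754, 0.0667, 0.1218]
ee_rot: [1.0, 0.007, -0.0, -0.004]
force: [-0.8, 12.6, -2.5]
width: -0.0002
finger_force: 5.8
```

Emit:
carry_out:
  rows:
    - [0,0.01,0,0,0,0,0]
    - [0,0,0,0,0,0,0]

```text
t: 13.52
position: [0.6754, 0.0666, 0.1218]
ee_rot: [1.0, 0.008, -0.0, -0.005]
force: [-1.3, 13.3, -1.6]
width: -0.0003
finger_force: 6.9
```

The lid is at its stop: y holds at 0.0667, about 100 mm after contact, and the force is climbing. I'll back away, lift and check.

Emit:
carry_out:
  rows:
    - [0,-0.1,0,0,0,0,0]
    - [0,-0.1,0,0,0,0,0]
    - [0,0,-0.25,0,0,0,0]
    - [0,0,-0.25,0,0,0,0]
    - [0,0,-0.25,0,0,0,0]
    - [0,0,-0.25,0,0,0,0]
    - [0,0,0,0,0,0,0]
    - [0,0,0,0,0,0,0]
    - [0,0,0,0,0,0,0]

```text
t: 14.27
position: [0.6757, 0.0848, 0.2423]
ee_rot: [1.0, 0.006, 0.0, 0.001]
force: [0.2, 0.3, -0.8]
width: -0.0001
finger_force: 0.0
```

```bash
python3 - <<'E'
from bench import *
import cv2
cv2.imwrite("pics/w6.png",snapshot("wrist")[:,:,::-1])
print(robot.sense()['position'])
E
```

```text
[0.67523173 0.08484421 0.24080168]
```

View pics/w6.png

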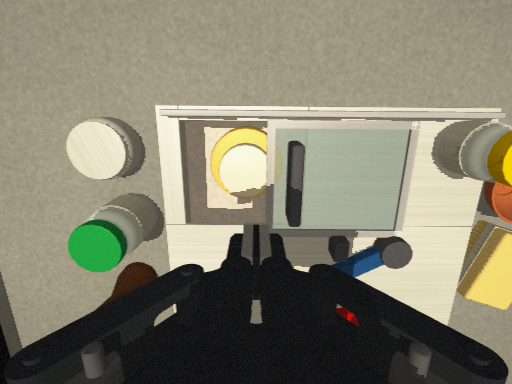

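The well is uncovered: the lid's left edge is at x≈270 px and its handle at (295,183). The bar and keeper are aside, and the jars, tin and bowl are standing in place.

```bash
python3 -c "
from bench import job
print(job.hand_in())"
```

```text
the job is handed in; nothing more can be done
None
```

The cheese case is open and the job is handed in: the keeper is turned fully aside to the right (left was blocked), the bar is swung to its stop and the lid is slid about 100 mm to its stop, with no bystander touched; the hand-in returned no verdict.

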